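Return the brown reagent bottles to their spill cups

ROBOT

A 7-joint arm with a two-finger parallel gripper is mounted at the origin on a cart in front of the work surface, level with it; the furniture and walls round the work are solid. World frame = base frame: x ahead of the robot, y to its left, z up, the work surface at z = 0. Lengths are in m, angles in rad, forces in N, time in s.
With the tool pointing down it reaches from about 0.4 to 0.875 m from the base axis. Payload 6.5 kg.
Tool frame: the origin (TCP) lies at the very end of the fingers, on their centre line; the grasp point (between the pads) lies r.grip_point_offset behind it (r.grip_point_offset is the distance from the TCP to the grasp point, in m); z points along the fingers, y is the line along which they close (so a half turn about z gives the same grasp; the last joint's range is limited). The gripper opens to 88 mm and grips with 3 to 60 N. Pads are 18 mm wide; open, the fingers measure 123 mm over their backs; the gripper's body (75 mm by 187 mm) begins 45 mm behind the grasp point.
Start: joints at [1.196, 0.536, -0.004, 1.538, 0.003, 1.067, -0.071], TCP at [0.198, -0.619, 0.239] pointing down, gripper open.
Joint ranges: [-2.7, 2.7], [-0.37, 2.16], [-1.27, 1.26], [0.24, 2.4], [-1.31, 4.45], [0.19, 1.91], [-2.76, 2.76]. Speed limits (rad/s): [2.39, 2.39, 3.14, 3.14, 3.14, 3.14, 3.14].

INTERFACE

Orientations are given as a rotation vector (axis times angle).
In Python, from plant import r gives the robot as it stands. The module is installed in compiled form; this text tells all that it offers. Calls block until the motion is done:
- r.move_ptp(position, orientation): joint-space move of the TCP to a pose.
- r.servo_line(position, v=0.15, attitude=None, contact_N=None): straight line of the TCP; attitude=None keeps the orientation; v is the mean speed in m/s. With contact_N (N) it stops when the force on the tool has changed by that much, and returns True; else False.
- r.goto_joints(angles): joint-space move.
- r.gripper_to(opening): opening from 0.0 (shut) to 1.0 (fully open); the grip force is fixed at half the most; returns when the fingers have stopped.
- r.pause(seconds).
- r.solve_ik(position, orientation): joint angles nearest the present ones, or None.
- r.capture(name): name is "scene" or "top"; returns a dict with "pixels" (384x512x3 uint8, blue, green, red), "z_map" (384x512 float32, m along the optical axis (not along the pixel's ray), 0 where there is no reading), "vfov" (degrees; the focal length in pixels is half the picture's height over the tangent of half this angle, whatever the lens; pixels are square), "cx", "cy" (the principal point, pixels), "k1" (the pictures are not rectified: a ray, as slopes to the right and down, at radius r is drawn at 1 + k1 r^2 times it, then the intrinsics apply), "R" (3x3) and "t" (3): a world point X has camera coordinates R X + t. Camera axes: x right, y down, z forward; pixel columns grow to the right and rows downward; lengths in m; the calibration is good to about 2 mm. A picture is of the moment at which its call begins.
A pose or a line that the arm cannot do raises r.IKError and nothing moves.
- r.hand_in(): hands the job in; it is judged then, once.
Trained networks look in a picture, given as the dict that the camera call returned (one of the last four; its "shot" number tells which), for a name from the list of things; names that differ only in an ending like _2 or _b are one class to them, and where a whole thing is asked for, a point or a joint stands for the part that bears it (a point fixed in the world has none). Each returns a list of dicts, best first, with "score" (0 to 1); they miss things now and then, are a little off and sometimes report something else, mostly with a low value. They report only what shows in the picture. A call takes as long as a camera call. They do not tell look-alikes from the thing itself.
- r.masks_of(picture, name): "region" (384x512 bool, what is visible of it) and "extent" ([centre column, centre row, width, height] in pixels, round what is visible of it).
Readings, each from a call of its own:
- r.read_clock(): time.
- r.read_joints(): joint angles.
- r.read_qvel(): joint speeds.
- r.read_effort(): joint torques, N m.
- r.read_ee_pos(): TCP position.
- r.read_tool_rot(): TCP orientation.
- r.read_ft_force(): force on the tool from outside, world axes, zero at the start.
- r.read_ft_torque(): the same for the moment, N m.
- r.read_grip_width(): opening from 0.0 (shut) to 1.0 (fully open).
- r.read_grasp_force(): force on a finger pad.
Only numpy, scipy, OpenCV 4.12 (cv2) and the standard library are available. Lean on these libraries where they do the work, as an engineer would, in place of code of your own. Each camera call takes 0.05 s, during which the arm holds its last target. There are 200 camera calls.

TASK

Four brown glass containers stand about on the front half of the bench: one large bottle, two equal medium bottles and one slim vial (the brown ones along the back wall are not part of the job). Stand each of them upright in the empty white spill cup that suits its size: the large bottle in the widest cup, one medium bottle in each of the two medium cups, the vial in the smallest cup. Keep them upright and set them down gently rather than dropping them; leave the open glass beaker and the stoppered flask standing where they are.

Things in the scene. Friction and masses are not known exactly. Their poses are not given: they have to be found in the camera images.
- bottle_large: Large brown glass reagent bottle with black screw cap, 58 mm diameter, 106 mm tall, about 0.16 kg, straight sides up to about 60 mm; grip round the straight body (not the neck). Origin at the centre of its underside, z up its axis.
- bottle_mid_a: Medium brown glass reagent bottle with white ribbed screw cap, 48 mm diameter, 89 mm tall, about 0.11 kg, straight sides up to about 50 mm; grip round the straight body (not the neck). One of two equal ones. Origin at the centre of its underside, z up its axis.
- bottle_mid_b: Medium brown glass reagent bottle with white ribbed screw cap, 48 mm diameter, 89 mm tall, about 0.11 kg, straight sides up to about 50 mm; grip round the straight body (not the neck). One of two equal ones. Origin at the centre of its underside, z up its axis.
- vial: Slim brown glass vial with white cap, 17 mm diameter, 68 mm tall, about 0.05 kg, straight sides up to about 45 mm; grip the body. Origin at the centre of its underside, z up its axis.
- cup_wide: Widest round white plastic spill cup, fixed to the bench: inside diameter 78 mm, outside 85 mm (foot 91 mm), rim 14 mm high, inner floor 4 mm above the bench. For the large bottle. Origin at the centre of its underside (on the bench), z up.
- cup_mid_a: Medium round white plastic spill cup fixed to the bench: inside diameter 66 mm, outside 73 mm (foot 79 mm), rim 14 mm high, inner floor 4 mm above the bench. For either one of the two medium bottles. Origin at the centre of its underside (on the bench), z up.
- cup_mid_b: Medium round white plastic spill cup fixed to the bench: inside diameter 66 mm, outside 73 mm (foot 79 mm), rim 14 mm high, inner floor 4 mm above the bench. For either one of the two medium bottles. Origin at the centre of its underside (on the bench), z up.
- cup_small: Smallest round white plastic spill cup, fixed to the bench: inside diameter 36 mm, outside 43 mm (foot 49 mm), rim 14 mm high, inner floor 4 mm above the bench. For the vial. Origin at the centre of its underside (on the bench), z up.
- beaker: Open low glass beaker, 53 mm diameter, 56 mm tall, standing among the bottles and cups (not the larger one at the back); not to be disturbed. Origin at the centre of its underside.
- flask: Small clear volumetric flask with long thin neck and blue stopper, 48 mm diameter, 155 mm tall, standing at the right-hand end of the bench, in its front half (not the one at the back); not to be disturbed. Origin at the centre of its underside.
There are look-alikes about, which are no part of the job. Leave any green look-alike of the cup_mid_b alone.

How it is judged:
At the end, for the whole second after the job is handed in: Large bottle in the widest cup, a medium bottle in each medium cup, vial in the smallest: within 12 mm of the cup's centre, underside 1 to 8 mm above the bench, upright within 0.08 rad, released, at rest; beaker and flask upright and within 30 mm of their starts (horizontal distance between bottle_large and cup_wide below 0.012 m and z of bottle_large in the frame of cup_wide between 0.001 and 0.008 m and horizontal distance between vial and cup_small below 0.012 m and z of vial in the frame of cup_small between 0.001 and 0.008 m and (((horizontal distance between bottle_mid_a and cup_mid_a below 0.012 m and z of bottle_mid_a in the frame of cup_mid_a between 0.001 and 0.008 m) and (horizontal distance between bottle_mid_b and cup_mid_b below 0.012 m and z of bottle_mid_b in the frame of cup_mid_b between 0.001 and 0.008 m)) or ((horizontal distance between bottle_mid_a and cup_mid_b below 0.012 m and z of bottle_mid_a in the frame of cup_mid_b between 0.001 and 0.008 m) and (horizontal distance between bottle_mid_b and cup_mid_a below 0.012 m and z of bottle_mid_b in the frame of cup_mid_a between 0.001 and 0.008 m))) and angle between each of bottle_large, bottle_mid_a, bottle_mid_b, vial's own z axis and vertical below 0.08 rad and linear speed of each of bottle_large, bottle_mid_a, bottle_mid_b, vial below 0.02 m/s and distance of each of beaker, flask from where it was at the start of the episode below 0.03 m and angle between each of beaker, flask's own z axis and vertical below 0.1 rad); the robot touches nothing.
It fails at once if the open beaker or the flask is pushed more than 30 mm or tipped (distance of any of beaker, flask from where it was at the start of the episode above 0.03 m or angle between any of beaker, flask's own z axis and vertical above 0.4 rad).
It fails at once if a brown bottle or the vial is tipped by more than 45 degrees (angle between any of bottle_large, bottle_mid_a, bottle_mid_b, vial's own z axis and vertical above 0.79 rad).
It fails at once if a bottle or the vial is dropped into its cup (faster than 0.8 m/s just above it) ((horizontal distance between bottle_large and cup_wide below 0.03 m and height (world z) of bottle_large below 0.05 m and linear speed of bottle_large above 0.8 m/s) or (horizontal distance between vial and cup_small below 0.03 m and height (world z) of vial below 0.05 m and linear speed of vial above 0.8 m/s) or (horizontal distance between bottle_mid_a and cup_mid_a below 0.03 m and height (world z) of bottle_mid_a below 0.05 m and linear speed of bottle_mid_a above 0.8 m/s) or (horizontal distance between bottle_mid_a and cup_mid_b below 0.03 m and height (world z) of bottle_mid_a below 0.05 m and linear speed of bottle_mid_a above 0.8 m/s) or (horizontal distance between bottle_mid_b and cup_mid_a below 0.03 m and height (world z) of bottle_mid_b below 0.05 m and linear speed of bottle_mid_b above 0.8 m/s) or (horizontal distance between bottle_mid_b and cup_mid_b below 0.03 m and height (world z) of bottle_mid_b below 0.05 m and linear speed of bottle_mid_b above 0.8 m/s)).
It also fails if it takes over 112 s, if anything falls off the work surface, if the arm or the gripper's body presses on something with over 40 N, if the wrist force passes 120 N, or if a joint passes its speed limit or range.

## Working session

There is one attempt and no reset: what is moved stays moved. The work goes in short steps, each a Python script; the robot and the scene stay as the last script left them, time stands still between calls to the robot, and variables do not carry over. Pictures are saved under pics/ and viewed, at most 14 in all, crops included, and the job is handed in when it is done.

```bash
mkdir -p pics
cat > h.py <<'E'
import numpy as np, cv2
from plant import r
def cloud(p):
    h,w=p["z_map"].shape; f=h/2/np.tan(np.radians(p["vfov"])/2)
    K=np.array([[f,0,p["cx"]],[0,f,p["cy"]],[0,0,1.]])
    u,v=np.meshgrid(np.arange(w),np.arange(h))
    q=cv2.undistortPoints(np.stack([u,v],-1).reshape(-1,1,2).astype(float),K,np.array([p["k1"],0,0,0,0.])).reshape(h,w,2)
    z=p["z_map"][...,None]
    c=np.concatenate([q*z,z],-1)
    X=(c-p["t"])@np.array(p["R"])
    X[p["z_map"]<=0]=np.nan
    return X
def project(p,X):
    h=p["z_map"].shape[0]; f=h/2/np.tan(np.radians(p["vfov"])/2)
    K=np.array([[f,0,p["cx"]],[0,f,p["cy"]],[0,0,1.]])
    return cv2.projectPoints(np.array(X,float).reshape(-1,3),cv2.Rodrigues(np.array(p["R"],float))[0],np.array(p["t"],float),K,np.array([p["k1"],0,0,0,0.]))[0].reshape(-1,2)
E
python3 - <<'E'
from h import *
for n in("scene","top"):
    p=r.capture(n); X=cloud(p); im=p["pixels"].copy()
    print(n,"cam",-np.array(p["R"]).T@p["t"])
    for name in["bottle_large","bottle_mid_a","vial","cup_wide","cup_mid_a","cup_small","beaker","flask"]:
        for d in r.masks_of(p,name):
            if d["score"]<.2: continue
            P=X[d["region"]]; P=P[~np.isnan(P[:,0])]
            e=np.array(d["extent"])
            print(name,round(d["score"],2),e.round(0),"med",np.median(P,0).round(3) if len(P) else None,"zmax",np.percentile(P[:,2],98).round(3) if len(P) else None, "span",(np.percentile(P,[2,98],axis=0)).round(3).tolist() if len(P) else None)
    cv2.imwrite(f"pics/{n}0.png",cv2.resize(im,(768,576)))
print(r.read_clock(),r.grip_point_offset,r.read_tool_rot())
E
```

```text
scene cam [-0.34584454  0.83705462  0.76189469]
bottle_large 0.79 [305. 162.  18.  30.] med [ 0.613 -0.26   0.06 ] zmax 0.109 span [[0.597, -0.288, 0.008], [0.644, -0.244, 0.109]]
bottle_mid_a 0.67 [236. 196.  13.  31.] med [0.595 0.083 0.049] zmax 0.092 span [[0.582, -0.017, 0.002], [0.678, 0.095, 0.092]]
bottle_mid_a 0.61 [354. 181.  15.  29.] med [ 0.419 -0.295  0.05 ] zmax 0.092 span [[0.406, -0.32, 0.006], [0.446, -0.284, 0.092]]
vial 0.42 [278. 180.   2.  16.] med [ 0.604 -0.116  0.035] zmax 0.07 span [[0.597, -0.124, 0.005], [0.613, -0.111, 0.07]]
vial 0.23 [190. 228.  24.  22.] med [0.609 0.248 0.006] zmax 0.017 span [[0.571, 0.213, 0.0], [0.644, 0.284, 0.017]]
cup_wide 0.75 [310. 205.  26.  18.] med [ 0.457 -0.124  0.007] zmax 0.018 span [[0.415, -0.164, 0.002], [0.497, -0.079, 0.018]]
cup_mid_a 0.92 [226. 247.  28.  18.] med [0.464 0.231 0.006] zmax 0.017 span [[0.428, 0.198, 0.001], [0.498, 0.267, 0.017]]
cup_mid_a 0.88 [189. 228.  23.  21.] med [0.61  0.247 0.007] zmax 0.017 span [[0.572, 0.214, 0.002], [0.643, 0.284, 0.017]]
cup_mid_a 0.65 [150. 301.  28.  29.] med [0.41
[... 2112 characters left out ...]
, -0.083, 0.017]]
cup_mid_a 0.69 [204. 189.  17.  18.] med [0.608 0.246 0.004] zmax 0.016 span [[0.575, 0.212, -0.003], [0.641, 0.279, 0.016]]
cup_mid_a 0.63 [208. 226.  17.  24.] med [0.463 0.23  0.004] zmax 0.016 span [[0.429, 0.199, -0.004], [0.498, 0.263, 0.016]]
cup_small 0.46 [249. 231.  18.  14.] med [0.442 0.073 0.004] zmax 0.017 span [[0.419, 0.05, -0.003], [0.465, 0.092, 0.017]]
beaker 0.5 [272. 209.  14.  21.] med [ 0.536 -0.019  0.019] zmax 0.057 span [[0.513, -0.039, 0.013], [0.556, 0.003, 0.057]]
flask 0.51 [373. 210.  20.   9.] med [ 0.517 -0.39   0.05 ] zmax 0.155 span [[0.499, -0.41, 0.017], [0.536, -0.375, 0.155]]
0.9 0.0187 [ 3.10419538e+00  4.83194202e-01 -9.32433133e-05]
```

Run:
```python
import cv2
im=cv2.imread("pics/top0.png")
c=im[165:405,180:600]
cv2.imwrite("pics/top0c.png",cv2.resize(c,(800,457),interpolation=cv2.INTER_CUBIC))
```

```text
(no output)
```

View pics/scene0.png

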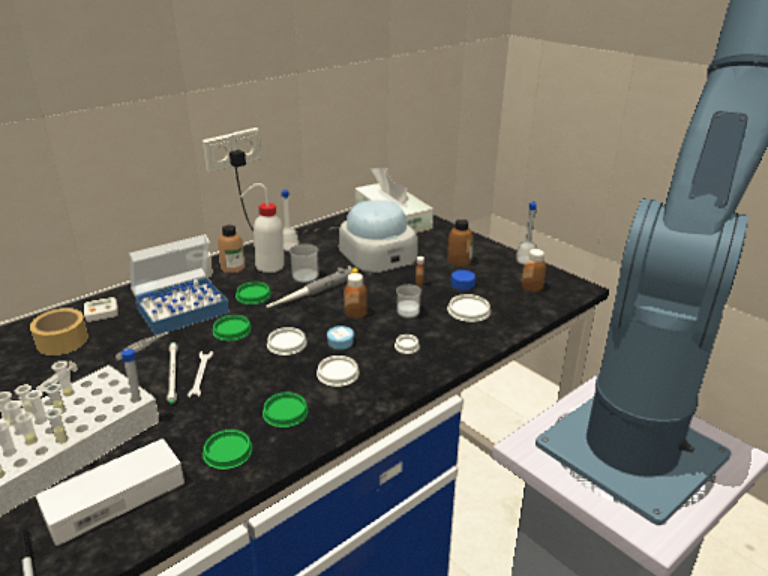

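View pics/top0c.png

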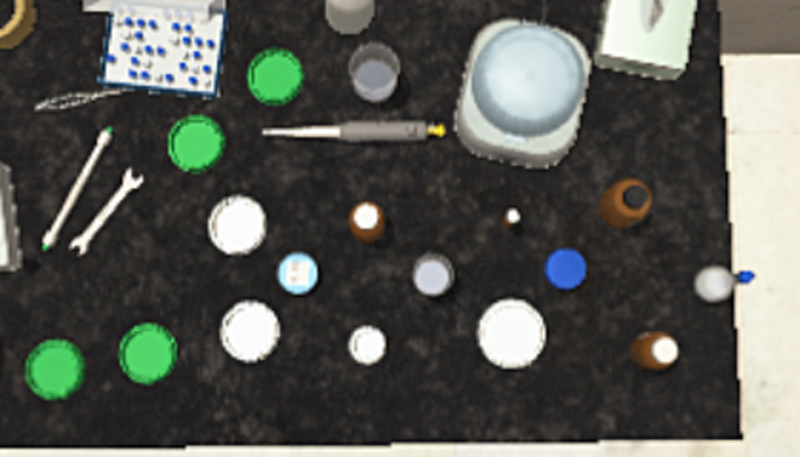

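Mid-size cup candidates (crop pixels): white (237,225) and (250,331); green (196,143), (275,77), (55,369), (147,353). The two white ones are meant, since the green are look-alikes. The large bottle is at (625,203) and the mid bottles at (367,220) and (657,351). The vial is at (512,217), the wide cup at (512,333) and the small cup at (367,345). Next I refine the positions from both clouds.

Run:
```python
from h import *
from scipy.optimize import least_squares
ps=[r.capture(n) for n in("scene","top")]; C=[cloud(p).reshape(-1,3) for p in ps]
def near(P,c,R): return P[(np.hypot(P[:,0]-c[0],P[:,1]-c[1])<R)]
def circ(P,R,c): return least_squares(lambda q:np.hypot(P[:,0]-q[0],P[:,1]-q[1])-R,c,loss="soft_l1",f_scale=.002).x
for n,c,R,hs,H in[("large",(.622,-.27),.029,.058,.106),("midL",(.605,.072),.024,.048,.089),("midR",(.428,-.30),.024,.048,.089),("vial",(.604,-.118),.0085,.045,.068)]:
    for k,P in zip("ST",C):
        P=near(P,c,R+.015); B=P[(P[:,2]>.012)&(P[:,2]<hs)]; T=P[P[:,2]>H-.006]
        print(n,k,len(B),circ(B,R,c).round(4) if len(B)>3 else 0,"cap",len(T),T.mean(0).round(4) if len(T) else 0)
for n,c,R in[("wide",(.456,-.124),.0405),("midNear",(.463,.231),.0347),("midFar",(.609,.247),.0347),("small",(.444,.073),.0197)]:
    for k,P in zip("ST",C):
        P=near(P,c,R+.006); B=P[(P[:,2]>.010)]
        print(n,k,len(B),circ(B,R,c).round(4),"all",((np.percentile(P[P[:,2]>.009],1,0)+np.percentile(P[P[:,2]>.009],99,0))/2).round(4))
P=near(C[1],(.75,-.15),.15);P=P[P[:,2]>.03];print("dome",P.min(0),P.max(0))
```

```text
large S 180 [ 0.6279 -0.275 ] cap 43 [ 0.6242 -0.2707  0.1066]
large T 47 [ 0.6269 -0.2759] cap 56 [ 0.6266 -0.2745  0.1057]
midL S 143 [0.6078 0.0703] cap 57 [0.6045 0.074  0.0894]
midL T 12 [0.6065 0.0702] cap 52 [0.606  0.0708 0.0891]
midR S 134 [ 0.4301 -0.3105] cap 51 [ 0.4263 -0.3047  0.0899]
midR T 24 [ 0.4301 -0.3088] cap 57 [ 0.4299 -0.3084  0.089 ]
vial S 43 [ 0.6095 -0.121 ] cap 18 [ 0.6062 -0.1174  0.0678]
vial T 6 [ 0.608  -0.1216] cap 14 [ 0.6074 -0.1208  0.068 ]
wide S 123 [ 0.4558 -0.1219] all [ 0.4553 -0.1215  0.014 ]
wide T 57 [ 0.4559 -0.1236] all [ 0.4566 -0.1234  0.0146]
midNear S 125 [0.4636 0.2312] all [0.4639 0.2308 0.0138]
midNear T 51 [0.4636 0.2296] all [0.4632 0.2303 0.0135]
midFar S 118 [0.6077 0.2486] all [0.6081 0.2478 0.0135]
midFar T 54 [0.6075 0.2472] all [0.6077 0.2478 0.0141]
small S 63 [0.4432 0.073 ] all [0.4434 0.073  0.0138]
small T 29 [0.4433 0.0721] all [0.4421 0.0726 0.013 ]
dome [ 0.60448035 -0.28051034  0.03009941] [ 0.87212519 -0.00432598  0.14189791]
```

```bash
cat >> h.py <<'E'
DOWN=[np.pi,0,0]
def pick(c,zg,lift):
    """zg: height of the grasp point"""
    x,y=c; z=zg-r.grip_point_offset
    r.gripper_to(1.0)
    r.move_ptp([x,y,max(.20,z+.12)],DOWN)
    if r.servo_line([x,y,z],v=.12,contact_N=8): print("touch going down",r.read_ee_pos())
    r.gripper_to(0.0)
    z=r.read_ee_pos()[2]
    print("grip",r.read_grip_width()*.088,r.read_grasp_force(),"z",z)
    r.servo_line([x,y,z+lift],v=.15)
    print("lifted",r.read_grip_width()*.088,r.read_grasp_force(),r.read_clock())
    return z
def place(c,z,lift):
    x,y=c
    r.servo_line([x,y,z+lift],v=.3)
    r.servo_line([x,y,z+.012],v=.12)
    hit=r.servo_line([x,y,z+.002],v=.02,contact_N=3)
    print("set",hit,np.round(r.read_ee_pos(),4)-[x,y,z])
    r.gripper_to(1.0); e=r.read_ee_pos()
    r.servo_line([e[0],e[1],z+.13],v=.2)
    print("clock",r.read_clock())
E
python3 - <<'E'
from h import *
z=pick((.430,-.3085),.045,.14)
place((.4636,.2305),z,.14)
p=r.capture("scene"); cv2.imwrite("pics/s1.png",cv2.resize(p["pixels"][100:330,130:450],(800,575)))
E
```

```text
grip 0.047524389964405424 29.999978694631864 z 0.026301281197199836
lifted 0.04738664302690304 30.000367370412278 6.0417
set True [0.0002     0.         0.00389872]
clock 11.175
```

View pics/s1.png

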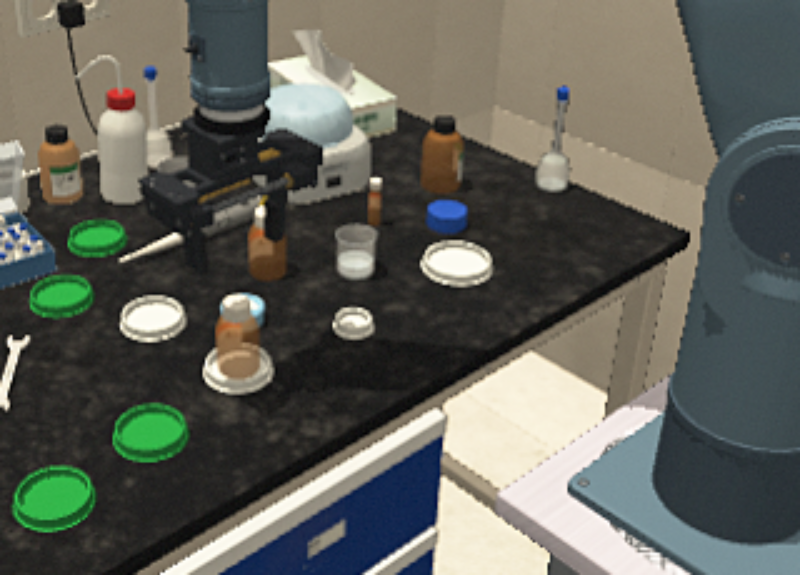

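The first mid bottle stands in the near white cup at about (238,340), and everything else is undisturbed. Next: the other mid bottle and the vial.

Run:
```python
from h import *
z=pick((.6065,.0704),.045,.12)
place((.6077,.2478),z,.12)
z=pick((.608,-.1212),.036,.12)
place((.4433,.0725),z,.12)
print(r.read_ft_force())
```

```text
grip 0.04701284130495426 29.999393167017843 z 0.02633739706474711
lifted 0.047165273974260104 29.999943783786875 15.5667
set True [0.0002    0.0001    0.0039626]
clock 19.325
grip 0.01585451660365101 29.894591082247672 z 0.017271991307117138
lifted 0.016342337558125388 29.89454612698833 24.6417
set True [0.0003     0.0002     0.00372801]
clock 29.0583
[ 0.75543745  0.46858744 -0.09070355]
```

Run:
```python
from h import *
z=pick((.627,-.275),.065,.12)
place((.4558,-.123),z,.12)
r.move_ptp([.45,-.3,.3],DOWN)
C=[]
for n in("scene","top"):
    p=r.capture(n); C.append(cloud(p).reshape(-1,3))
    if n=="scene": cv2.imwrite("pics/s2.png",cv2.resize(p["pixels"][100:330,130:450],(800,575)))
from scipy.optimize import least_squares
for n,c,R,lo,hs,H in[("large",(.4558,-.123),.029,.025,.06,.11),("midF",(.6077,.2478),.024,.025,.05,.093),("midN",(.4636,.2305),.024,.025,.05,.093),("vial",(.4433,.0725),.0085,.022,.048,.072)]:
    for P in C:
        P=P[np.hypot(P[:,0]-c[0],P[:,1]-c[1])<R+.012]; B=P[(P[:,2]>lo)&(P[:,2]<hs)]; T=P[P[:,2]>H-.006]
        q=least_squares(lambda q:np.hypot(B[:,0]-q[0],B[:,1]-q[1])-R,c,loss="soft_l1",f_scale=.002).x if len(B)>3 else c
        print(n,len(B),"off mm",((q-np.array(c))*1e3).round(1),"cap",T.mean(0).round(4) if len(T) else 0)
```

```text
grip 0.057204454241047795 29.999011722102296 z 0.04650923750803272
lifted 0.056947765692056986 30.001552035973873 33.7
set True [ 0.0002     -0.0001      0.00379076]
clock 37.5167
large 175 off mm [ 1.1 -1.3] cap [ 0.4544 -0.1209  0.1105]
large 16 off mm [-0.1 -1.9] cap [ 0.4557 -0.1238  0.1098]
midF 116 off mm [ 1.2 -1.8] cap [0.6047 0.2483 0.0936]
midF 16 off mm [ 0.1 -1.5] cap [0.6077 0.2459 0.0929]
midN 126 off mm [ 1.9 -1.9] cap [0.4617 0.2315 0.0936]
midN 8 off mm [ 1.  -1.7] cap [0.4648 0.2285 0.093 ]
vial 38 off mm [ 1.3 -1.1] cap [0.4432 0.073  0.0714]
vial 0 off mm [0. 0.] cap [0.4426 0.0707 0.0711]
```

View pics/s2.png

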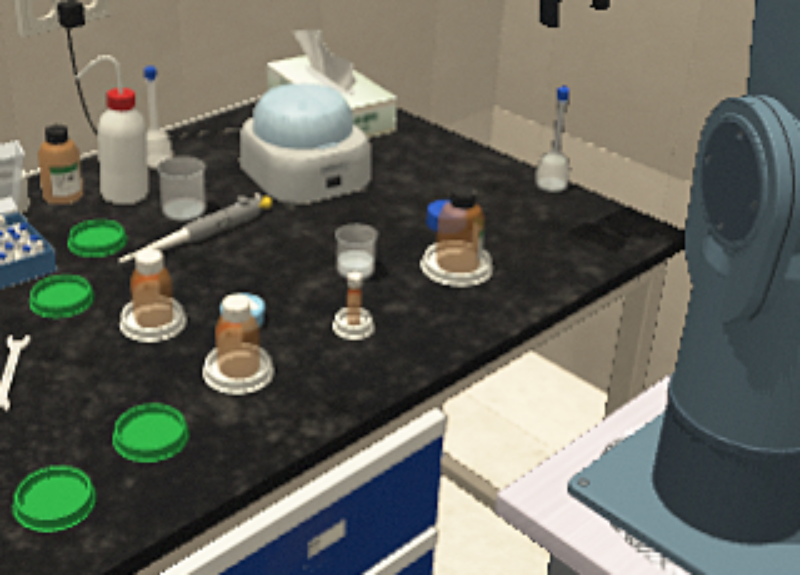

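All four stand upright in their white cups: large bottle (458,240), mid bottles (152,295) and (238,345), vial (354,305). Each is within about 3 mm of its cup's centre, and the beaker and flask have not moved.

```bash
python3 -c "
from plant import r
r.pause(.5); print(r.hand_in())"
```

```text
the job is handed in; nothing more can be done
None
```

The job is handed in: all four brown containers stand upright in their matching white cups, each measured within about 3 mm of centre, at about 38 s of the 112 s allowed; the judge returned no verdict.

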